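# Lay out the soldering place for a cell-pack repair

## Robot

A 6-joint arm with a two-finger parallel gripper is mounted at the origin on the work surface. World frame = base frame: x ahead of the robot, y to its left, z up, the work surface at z = 0. Lengths are in m, angles in rad, forces in N, time in s.
With the tool pointing down it reaches from about 0.35 to 0.775 m from the base axis. Payload 5.5 kg.
Tool frame: the origin (TCP) lies midway between the tips of the shut fingers; the grasp point (between the pads) lies grip_point_offset behind it (grip_point_offset is the distance from the TCP to the grasp point, in m); z points along the fingers, y is the direction in which the jaws open and shut (so a half turn about z gives the same grasp; the last joint's range is limited). The gripper opens to 85 mm and grips with 20 to 120 N. Pads are 22 mm wide; open, the fingers measure 114 mm over their backs; the gripper's body (76 mm by 85 mm) begins 54 mm behind the grasp point. The pads swing forward as they close: fully open they stand 13 mm farther back than shut.
Start: joints at [0.99, 0.313, 0.046, 1.304, 0, 1.431], TCP at [0.245, 0.52, 0.231] pointing down, gripper open.
Joint ranges: [-2.76, 2.76], [-0.86, 1.69], [-1.03, 1.26], [-2.2, 2.34], [-1.47, 1.5], [-3.14, 3.14]. Speed limits (rad/s): [2.57, 2.57, 3.14, 3.14, 3.14, 3.14].

## Interface

Orientations are given as a unit quaternion [w, x, y, z].
In Python, from workcell import * gives the robot as it stands.
- The arm moves only by the tool send_rows, never from a script. Its argument "series" is one flat list of numbers, 7 for each row, row after row: the shift along the tool's x, y, z in cm, then the turn, a rotation vector about the tool's x, y, z in degrees, then the opening, from 0 (shut) to 1 (fully open). A call has 1 to 10 rows; each row is the pose to reach, as a shift and turn from the pose commanded when the call began, along the tool's axes at that moment; what a row does not reach only later rows make up. A row lasts 1/12 s, in which the tool goes at most 41.7 mm and 7.16 degrees, less where a joint would pass 70% of its speed; a pose out of reach is approached as far as the arm can. A call with a gripper value outside its range is refused whole. The fingers move at their own pace and stop on an object; "newtons" is the grip in N (left out, the last holds). Time passes only in rows, so rows that repeat a pose let the fingers close. It gives the time, the measured TCP pose, the force and the opening at its end, in the units of the state.
- get_state(): the state, without advancing time (a new reading comes with each control period).
- read_camera(name): name is "side" or "top"; returns the picture (420x560x3 uint8, blue, green, red); there is no depth.
- camera_info(name): a dict with "K" (3x3 intrinsics, pixels), "D" ([k1, k2, p1, p2, k3] as OpenCV has them; the pictures are not rectified), "xyz" and "attitude" of the camera in the world. Camera axes: x right, y down, z forward; pixel columns grow to the right and rows downward; lengths in m; the calibration is good to about 2 mm. A picture is of the moment at which its call begins. camera_info takes no time and is no camera call.
- hand_in(): hands the job in, once; it reports no verdict.
Trained networks look in the newest picture that a camera, given by its name, has taken for a name from the list of things; names that differ only in an ending like _2 or _b are one class to them, and where a whole thing is asked for, a point or a joint stands for the part that bears it (a point fixed in the world has none). Each returns a list of dicts, best first, with "p" (0 to 1); they miss things now and then, are a little off and sometimes report something else, mostly with a low value. They report only what shows in the picture. A call takes as long as a camera call. They do not tell look-alikes from the thing itself.
- silhouettes(camera, label): "pixels" (420x560 bool, what is visible of it) and "box" ([left, top, width, height] in pixels, round what is visible of it).
The state is a dict: "clock": time; "joint_pos": joint angles; "qvel": joint speeds; "tau": joint torques, N m; "tcp_pos": TCP position; "orientation": TCP orientation; "wrist_force": force on the tool from outside, world axes, zero at the start; "ft_torque": the same for the moment, N m; "finger_gap": finger opening in m.
Only numpy, scipy, OpenCV 4.12 (cv2) and the standard library are available. Lean on these libraries where they do the work, as an engineer would, in place of code of your own. Each camera call takes 0.05 s, during which the arm holds its last target. There are 200 camera calls.

## Task

Put the green cell pack on the board holder's base, midway between the two jaws and pointing lengthwise from jaw to jaw, and stand the yellow-lidded flux jar on the bench behind the holder (its far side from the robot). Stand the big white solder spool on the bench to the left of the iron stand (as the robot sees it) and stack the small red spool centred on top of it. Jar and big spool each stand about 2 cm clear of their neighbour's base, centred on that side of it; all upright, and the silver tin and blue parts box stay where they are.

Things in the scene. Friction and masses are not known exactly. Their poses are not given: they have to be found in the camera images.
- iron_stand: Iron stand, fixed, turned up to 0.3 rad: light blue base 100 (x) x 70 (y) x 16 mm high, a 30 mm high pot of brass wool at its front, a steel coil rising to the rear (at most 75 mm high, within 20 mm of the middle line). Origin: centre of its underside. x to its rear (away from the robot), y to its left, z up. Left of the stand means its own left (+y) side; that edge is at y = 35 mm.
- holder: Board holder, fixed, turned up to 0.3 rad: grey base 70 (x) x 160 (y) x 6 mm thick; at each y end an aluminium jaw (red inner face), 50 mm in x, top 51 mm above the bench; 120 mm between the jaws. Origin: centre of its underside, on the bench. x to its rear (away from the robot), y to its left, z up. Behind the holder means its own rear (+x) side; that edge is at x = 35 mm.
- big_spool_centre (a point): Big solder spool, white flanges with silver wire, standing on end: diameter 54, height 42 mm, about 0.25 kg, loose. The point is its centre, half-way up; z is its axis.
- small_spool_centre (a point): Small solder spool, red flanges with copper-coloured wire, standing on end: diameter 38, height 30 mm, about 0.1 kg, loose. The point is its centre, half-way up; z is its axis.
- cell_pack_centre (a point): Green battery cell pack, a block of four cells lying side by side: 68 (x) x 37 (y) x 37 (z) mm, about 0.19 kg, loose, at any yaw. The point is its centre, half-way up; x is along its length, z up.
- flux_jar_centre (a point): Flux jar, amber glass with a yellow lid: diameter 44, height 38 mm, about 0.09 kg, loose. The point is its centre, half-way up; z is its axis.
- tip_tin_centre (a point): Bystander, leave alone: flat silver tin with a dark disc on its lid, diameter 38, height 16 mm, loose. The point is its centre, half-way up.
- parts_box_centre (a point): Bystander, leave alone: small blue parts box with a black catch, 44 x 44 x 24 mm, loose. The point is its centre, half-way up.
Mind the look-alikes: they are no part of the job. Of the things that look like the part that bears big_spool_centre, the middle-sized one is meant. What is meant by the part that bears small_spool_centre is not brown, and is the smaller of those in its own colour.

How it is judged:
By the outcome, as a careful person would: the job done as asked, in the order asked, and still so for the second after the job is handed in, with the robot touching nothing.
It also fails if it takes over 104 s, if anything falls off the work surface, if the arm or the gripper's body presses on something with over 40 N, if the wrist force passes 120 N, or if a joint passes its speed limit or range.

## Working session

There is one attempt and no reset: what is moved stays moved. The work goes in short steps, Python scripts to look and compute and a tool call to move; the robot and the scene stay as the last step left them, time stands still between calls to the robot, and variables do not carry over. Pictures are saved under pics/ and viewed, about 12 in all and at most 16, crops included, and the job is handed in when it is done.

Besides the shell and the picture viewer there is one more tool, called after "Emit:" as name(argument=value, ...), one argument or row to a line, values as JSON. send_rows: Moves the arm, as the interface text tells. Its arguments: {"type":"object","properties":{"series":{"type":"array"},"newtons":{"type":"number"}},"required":["series"]}

```bash
ls; mkdir -p pics; python3 - <<'E'
from workcell import *
import cv2
s=get_state(); print({k:(v if not hasattr(v,'round') else v) for k,v in s.items()})
for c in("side","top"):
    cv2.imwrite(f"pics/{c}0.png",read_camera(c)); print(c,camera_info(c))
try: print(grip_point_offset)
except Exception as e: print(e)
E
```

```text
pics
{'clock': 0.0, 'joint_pos': array([9.90424027e-01, 3.14039822e-01, 4.49923142e-02, 1.30357981e+00,
       1.66877292e-05, 1.43119956e+00]), 'qvel': array([-0.00015859, -0.00072816, -0.00100708, -0.00040881, -0.00073155,
       -0.0018483 ]), 'tau': array([-2.53709601e-03, -4.80628431e+01,  2.98532724e+01,  1.94102334e-02,
       -1.79562999e-04,  1.74157648e-07]), 'tcp_pos': array([0.24504689, 0.51962287, 0.23039188]), 'orientation': array([-3.30300638e-04,  2.18607941e-01,  9.75812344e-01, -8.53873450e-04]), 'wrist_force': array([ 0.07606321,  0.33000214, -0.46645851]), 'ft_torque': array([ 0.01478055,  0.01095924, -0.05470363]), 'finger_gap': 0.08504256736387808}
side {'K': array([[411.00299107,   0.        , 280.8597681 ],
       [  0.        , 411.00299107, 207.3543891 ],
       [  0.        ,   0.        ,   1.        ]]), 'D': array([-0.09171932,  0.        ,  0.        ,  0.        ,  0.        ]), 'xyz': array([0.40847705, 0.69799433, 0.56292809]), 'attitude': array([ 0.06500779, -0.12164838,  0.87546202, -0.4631867 ])}
top {'K': array([[439.65669992,   0.        , 277.95169485],
       [  0.        , 439.65669992, 209.41977571],
       [  0.        ,   0.        ,   1.        ]]), 'D': array([0.00409599, 0.        , 0.        , 0.        , 0.        ]), 'xyz': array([ 0.50248743, -0.00296878,  0.92117423]), 'attitude': array([-0.04481265,  0.70625713, -0.70584592,  0.03121259])}
0.0187
```

View pics/top0.png

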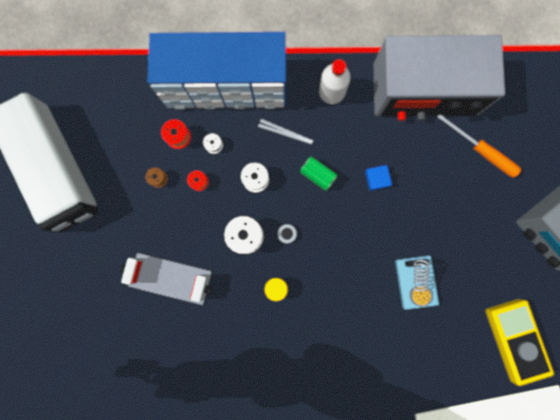

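View pics/side0.png

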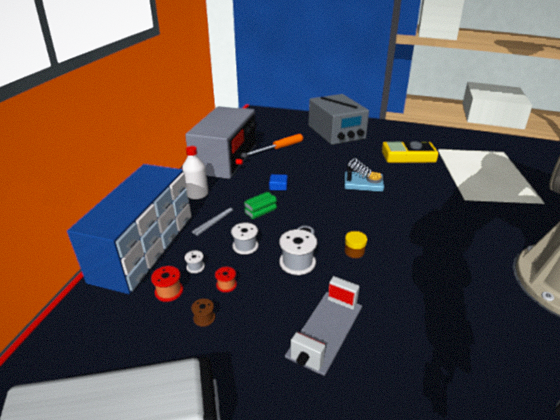

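The top view (robot at the bottom, left is +y) shows three white spools at (243,235) large, (255,178) middle and (213,143) small. The middle one is the target. The red spools are at (175,133) large and (197,181) small, so the target is (197,181), and the one at (155,177) is brown. The cell pack is at (319,173), the jar at (276,289), the holder at (167,279), the stand at (417,282), the tin at (287,233) and the box at (378,178). The side view agrees.

```bash
cat > h.py <<'E'
from workcell import *
import numpy as np, cv2
from scipy.spatial.transform import Rotation as R
from scipy.optimize import minimize
def rot(q): return R.from_quat([q[1],q[2],q[3],q[0]])
def proj(c,P):
    i=camera_info(c); Rw=rot(i["attitude"]).as_matrix()
    return cv2.projectPoints((np.asarray(P,float)-i["xyz"])@Rw,np.zeros(3),np.zeros(3),i["K"],i["D"])[0].reshape(-1,2)
def ray(c,uv,z):
    i=camera_info(c); uv=np.asarray(uv,float).reshape(-1,1,2)
    n=cv2.undistortPoints(uv,i["K"],i["D"]).reshape(-1,2)
    d=np.c_[n,np.ones(len(n))]@rot(i["attitude"]).as_matrix().T
    return i["xyz"]+d*((z-i["xyz"][2])/d[:,2])[:,None]
def box(x0,x1,y0,y1,z0,z1): return np.array([[x,y,z] for x in(x0,x1) for y in(y0,y1) for z in(z0,z1)])
def cyl(d,h,z0=0):
    a=np.linspace(0,2*np.pi,33)[:-1]; return np.array([[d/2*np.cos(t),d/2*np.sin(t),z] for t in a for z in(z0,z0+h)])
M={"big_spool_centre":[cyl(.054,.042)],"small_spool_centre":[cyl(.038,.03)],"cell_pack_centre":[box(-.034,.034,-.0185,.0185,0,.037)],
"flux_jar_centre":[cyl(.044,.038)],"tip_tin_centre":[cyl(.038,.016)],"parts_box_centre":[box(-.022,.022,-.022,.022,0,.024)],
"holder":[box(-.035,.035,-.08,.08,0,.006),box(-.025,.025,.06,.08,0,.051),box(-.025,.025,-.08,-.06,0,.051)],
"iron_stand":[box(-.05,.05,-.035,.035,0,.016)]}
def rend(c,parts,p,z0=0,S=4):
    m=np.zeros((420*S,560*S),np.uint8); r=R.from_euler('z',p[2]).as_matrix()
    for q in parts:
        uv=proj(c,q@r.T+[p[0],p[1],z0]); cv2.fillConvexPoly(m,cv2.convexHull(np.round((uv+.5)*S-.5).astype(np.int32)),1)
    return cv2.resize(m.astype(np.float32),(560,420),interpolation=cv2.INTER_AREA)
def fit(name,masks,p0,yaw,z0=0):
    def f(p):
        pp=[p[0]/100,p[1]/100,p[2] if yaw else 0]
        return sum(np.abs(rend(c,M[name],pp,z0)-m).sum()/m.sum() for c,m in masks.items())
    s=np.array([[0,0,0],[1,0,0],[0,1,0],[0,0,.3]]) if yaw else np.array([[0,0],[1,0],[0,1.]])
    x0=np.array([p0[0]*100,p0[1]*100,p0[2]])[:s.shape[1]]
    r=minimize(f,x0,method="Nelder-Mead",options=dict(initial_simplex=x0+s,xatol=.01,fatol=1e-4))
    return np.r_[r.x[:2]/100,r.x[2:]].round(4),round(r.fun,3)
E
cat > m.py <<'E'
from h import *
px={"big_spool_centre":(255,178,.021),"small_spool_centre":(197,181,.015),"cell_pack_centre":(319,173,.02),"flux_jar_centre":(276,289,.02),
"tip_tin_centre":(287,233,.01),"parts_box_centre":(378,178,.012),"holder":(167,279,.02),"iron_stand":(417,282,.016)}
I={c:read_camera(c) for c in("top","side")}
for n,(u,v,z) in px.items():
    p=ray("top",(u,v),z)[0]; ms={}
    for c in("top","side"):
        q=proj(c,[[p[0],p[1],z]])[0]; best=None
        for d in silhouettes(c,n):
            l,t,w,h=d["box"]
            if np.hypot(l+w/2-q[0],t+h/2-q[1])<20 and best is None: best=d
        if best is not None: ms[c]=best["pixels"].astype(np.float32); 
        else: print(n,c,"missed")
    if n=="iron_stand":
        for c in ms: # keep base: silhouette is larger; report raw
            hsv=cv2.cvtColor(I[c],cv2.COLOR_BGR2HSV)
            print(c, cv2.minAreaRect(np.argwhere(ms[c]>0)[:,::-1].astype(np.float32)))
    yaw=n in("cell_pack_centre","parts_box_centre","holder","iron_stand")
    y0={"cell_pack_centre":1.0,"holder":-.15,"iron_stand":.05}.get(n,0)
    for sub in (["top"],["side"],["top","side"]):
        if all(k in ms for k in sub): print(n,sub,*fit(n,{k:ms[k] for k in sub},(p[0],p[1],y0),yaw))
E
python3 m.py
```

```text
big_spool_centre top missed
big_spool_centre ['side'] [0.6701 0.0638] 0.082
small_spool_centre ['top'] [0.6607 0.1832] 0.06
small_spool_centre ['side'] [0.6632 0.1827] 0.224
small_spool_centre ['top', 'side'] [0.6613 0.1837] 0.294
cell_pack_centre ['top'] [ 0.6751 -0.0682  0.9361] 0.126
cell_pack_centre ['side'] [ 0.6789 -0.0672  0.9461] 0.166
cell_pack_centre ['top', 'side'] [ 0.6758 -0.068   0.941 ] 0.331
flux_jar_centre ['top'] [0.4384 0.0194] 0.091
flux_jar_centre ['side'] [0.4414 0.0203] 0.051
flux_jar_centre ['top', 'side'] [0.4399 0.0199] 0.232
tip_tin_centre ['top'] [ 0.5498 -0.0017] 0.162
tip_tin_centre ['side'] [ 0.5546 -0.028 ] 2.378
tip_tin_centre ['top', 'side'] [ 0.5513 -0.0033] 2.748
parts_box_centre ['top'] [ 0.668  -0.1938  0.2003] 0.085
parts_box_centre ['side'] [ 0.6714 -0.1951  0.2222] 0.128
parts_box_centre ['top', 'side'] [ 0.6699 -0.1937  0.2492] 0.274
holder ['top'] [ 0.4577  0.2395 -0.2372] 0.064
holder ['side'] [ 0.4601  0.241  -0.236 ] 0.031
holder ['top', 'side'] [ 0.4593  0.2408 -0.2356] 0.113
top ((416.2027282714844, 282.2162170410156), (51.12808609008789, 37.482967376708984), 80.53767395019531)
side ((363.8761901855469, 174.35842895507812), (40.243995666503906, 31.596525192260742), 3.814074993133545)
iron_stand ['top'] [ 0.4526 -0.2681  0.1478] 0.04
iron_stand ['side'] [ 0.4557 -0.2699  0.0977] 0.237
iron_stand ['top', 'side'] [ 0.4537 -0.2681  0.1477] 0.298
```

```bash
cat > go.py <<'E'
import sys
from h import *
# usage: x y z phi(tool-y heading): prints shift (cm, tool axes) and turn (deg rotvec)
def go(x,y,z,phi,s=None):
    s=s or get_state(); r=rot(s["orientation"])
    Y=np.array([np.cos(phi),np.sin(phi),0]); Z=np.array([0,0,-1.]); T=R.from_matrix(np.c_[np.cross(Y,Z),Y,Z])
    return (r.inv().apply(np.array([x,y,z])-s["tcp_pos"])*100).round(2),np.degrees((r.inv()*T).as_rotvec()).round(2)
if __name__=="__main__":
    a=[float(v) for v in sys.argv[1:]]
    for i in range(0,len(a),4): print(*go(*a[i:i+4]))
E
python3 go.py .6765 -.068 .12 2.51
```

```text
[-64.08 -34.8   11.13] [ 0.000e+00  1.000e-02 -7.907e+01]
```

Emit:
send_rows(
  series=[-32,-17.4,4,0,0,-40,1,-32,-17.4,4,0,0,-40,1,-32,-17.4,4,0,0,-40,1,-32,-17.4,4,0,0,-40,1,-32,-17.4,4,0,0,-40,1,-32,-17.4,4,0,0,-40,1,-32,-17.4,4,0,0,-40,1,-32,-17.4,4,0,0,-40,1,-32,-17.4,4,0,0,-40,1,-32,-17.4,4,0,0,-40,1],
  newtons=60,
)

```text
clock: 1.83
tcp_pos: [0.4631, 0.2223, 0.1908]
orientation: [0.001, -0.126, 0.992, -0.001]
wrist_force: [0.2, -0.2, 0.1]
finger_gap: 0.0855
```

```bash
python3 go.py .6765 -.068 .12 2.51
```

```text
[-13.38 -33.44   7.15] [-1.000e-01  2.000e-02 -3.931e+01]
```

Emit:
send_rows(
  series=[-13.4,-33.4,7.1,0,0,-39.3,1,-13.4,-33.4,7.1,0,0,-39.3,1,-13.4,-33.4,7.1,0,0,-39.3,1,-13.4,-33.4,7.1,0,0,-39.3,1,-13.4,-33.4,7.1,0,0,-39.3,1,-13.4,-33.4,7.1,0,0,-39.3,1,-13.4,-33.4,7.1,0,0,-39.3,1,-13.4,-33.4,7.1,0,0,-39.3,1,-13.4,-33.4,7.1,0,0,-39.3,1,-13.4,-33.4,7.1,0,0,-39.3,1],
)

```text
clock: 2.67
tcp_pos: [0.678, -0.0694, 0.117]
orientation: [-0.0, -0.452, 0.892, -0.001]
wrist_force: [-0.1, 0.9, -0.8]
finger_gap: 0.0858
```

```bash
python3 go.py .6765 -.068 .05 2.51 .6765 -.068 .004 2.51; python3 - <<'E'
from h import *
for c in("side","top"):
    im=read_camera(c); print(proj(c,[get_state()["tcp_pos"]]))
    cv2.imwrite(f"pics/{c}1.png",im)
a=cv2.imread("pics/side1.png")[120:300,170:370]; b=cv2.imread("pics/top1.png")[90:270,220:420]
cv2.imwrite("pics/c1.png",cv2.resize(np.hstack([a,b]),None,fx=2,fy=2,interpolation=cv2.INTER_CUBIC))
E
```

```text
[-0.03  0.21  6.7 ] [-0.07 -0.09 -0.13]
[-0.04  0.22 11.3 ] [-0.07 -0.09 -0.13]
[[259.34535947 168.626376  ]]
[[319.59295549 163.2894078 ]]
```

View pics/c1.png

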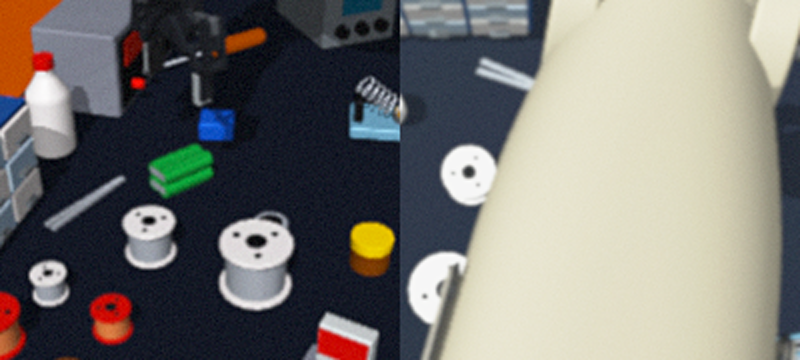

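The side crop shows the open fingers above the green pack, which is at about full-frame (260,205), and the predicted TCP is at (259,169). In the top view the arm hides the pack. I'll descend.

Emit:
send_rows(
  series=[0,0.1,2.5,0,0,0,1,0,0.2,5,0,0,0,1,0,0.2,7.5,0,0,0,1,0,0.2,9.5,0,0,0,1,0,0.2,11,0,0,0,1,0,0.2,11.3,0,0,0,1,0,0.2,11.3,0,0,0,1,0,0.2,11.3,0,0,0,0,0,0.2,11.3,0,0,0,0,0,0.2,11.3,0,0,0,0],
  newtons=60,
)

```text
clock: 3.6
tcp_pos: [0.6747, -0.0615, 0.0092]
orientation: [0.001, -0.454, 0.891, -0.001]
wrist_force: [0.2, -0.5, 0.2]
finger_gap: 0.052
```

Emit:
send_rows(
  series=[0,0,0,0,0,0,0,0,0,0,0,0,0,0,0,0,0,0,0,0,0,0,0,0,0,0,0,0,0,0,0,0,0,0,0],
)

```text
clock: 4.02
tcp_pos: [0.6752, -0.062, 0.0093]
orientation: [0.002, -0.454, 0.891, -0.001]
wrist_force: [1.5, -0.1, 6.0]
finger_gap: 0.036
```

Emit:
send_rows(
  series=[0,0,-2,0,0,0,0,0,0,-4,0,0,0,0,0,0,-7,0,0,0,0,0,0,-10,0,0,0,0,0,0,-10,0,0,0,0,0,0,-10,0,0,0,0,0,0,-10,0,0,0,0,0,0,-10,0,0,0,0],
)

```text
clock: 4.68
tcp_pos: [0.6722, -0.0613, 0.1055]
orientation: [-0.001, -0.454, 0.891, 0.001]
wrist_force: [-0.6, -0.4, -1.7]
finger_gap: 0.0362
```

```bash
cat > held.py <<'E'
# fit held pack pose with side camera: x,y,yaw at bottom height z0
from h import *
import sys
n,z0,dz=sys.argv[1],float(sys.argv[2]),0
s=get_state(); read_camera("side"); print(s["tcp_pos"].round(4))
for d in silhouettes("side",n)[:3]:
    print(d["p"],d["box"]); 
    print(fit(n,{"side":d["pixels"].astype(np.float32)},(*s["tcp_pos"][:2],float(sys.argv[3])),n=="cell_pack_centre",s["tcp_pos"][2]+z0))
E
python3 held.py cell_pack_centre -.0093 .94; python3 go.py .459 .2405 .12 2.906
```

```text
[ 0.6722 -0.0613  0.1055]
0.62 [242.5, 162.5, 33.2, 25.6]
(array([ 0.6715, -0.0653,  1.1181]), np.float64(0.66))
[-11.9   34.99  -1.37] [  0.19  -0.03 -22.46]
```

Emit:
send_rows(
  series=[-12,35.4,-2.4,0,0,-22.5,0,-12,35.4,-2.4,0,0,-22.5,0,-12,35.4,-2.4,0,0,-22.5,0,-12,35.4,-2.4,0,0,-22.5,0,-12,35.4,-2.4,0,0,-22.5,0,-12,35.4,-2.4,0,0,-22.5,0,-12,35.4,-2.4,0,0,-22.5,0,-12,35.4,-2.4,0,0,-22.5,0,-12,35.4,-2.4,0,0,-22.5,0,-12,35.4,-2.4,0,0,-22.5,0],
)

```text
clock: 5.62
tcp_pos: [0.452, 0.2481, 0.1309]
orientation: [-0.001, -0.622, 0.783, 0.002]
wrist_force: [-0.2, -0.3, -1.9]
finger_gap: 0.036
```

Emit:
send_rows(
  series=[0,0,0,0,0,0,0,0,0,0,0,0,0,0,0,0,0,0,0,0,0,0,0,0,0,0,0,0],
)

```text
clock: 5.95
tcp_pos: [0.4582, 0.2423, 0.1309]
orientation: [-0.0, -0.619, 0.786, 0.0]
wrist_force: [0.2, -0.4, -1.6]
finger_gap: 0.0363
```

```bash
python3 go.py .460 .2444 .0165 2.906; python3 held.py cell_pack_centre -.0093 1.335; python3 - <<'E'
from h import *
for c in ("side","top"): cv2.imwrite(f"pics/{c}2.png",read_camera(c))
a=cv2.imread("pics/side2.png")[160:380,220:420]; b=cv2.imread("pics/top2.png")[160:380,80:280]
cv2.imwrite("pics/c2.png",cv2.resize(np.hstack([a,b]),None,fx=2,fy=2,interpolation=cv2.INTER_CUBIC))
E
```

```text
[-0.25 -0.13 11.44] [ 0.02 -0.02 -0.08]
[0.4582 0.2423 0.1309]
0.91 [310.5, 245.0, 31.0, 51.9]
(array([0.4644, 0.237 , 1.648 ]), np.float64(0.293))
```

View pics/c2.png

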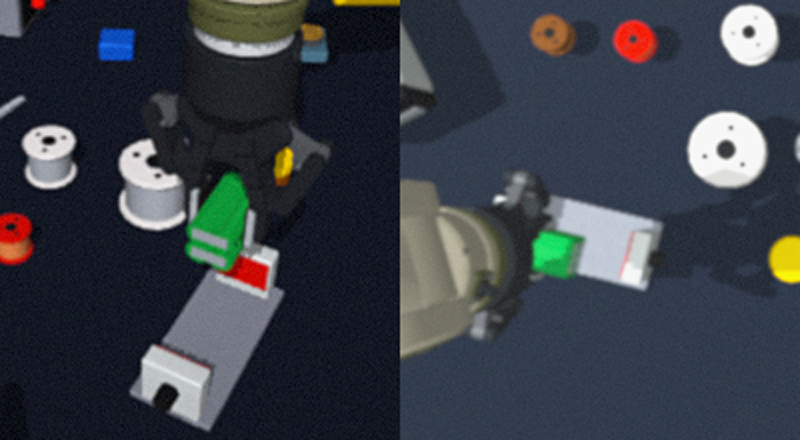

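The pack is held level over the holder, visible in the side crop at about (215,215), and lies lengthwise jaw to jaw. Lowering.

Emit:
send_rows(
  series=[-0.25,-0.1,2.5,0,0,0,0,-0.25,-0.1,5,0,0,0,0,-0.25,-0.1,7.5,0,0,0,0,-0.25,-0.1,9.5,0,0,0,0,-0.25,-0.1,10,0,0,0,0,-0.25,-0.1,10,0,0,0,0,-0.25,-0.1,10,0,0,0,0],
)

```text
clock: 6.73
tcp_pos: [0.4595, 0.2456, 0.0318]
orientation: [0.0, -0.619, 0.785, -0.0]
wrist_force: [-0.1, 0.6, -1.5]
finger_gap: 0.036
```

```bash
python3 go.py .460 .2444 .0165 2.906; python3 held.py cell_pack_centre -.0093 1.335
```

```text
[ 0.1  -0.08  1.53] [-0.01  0.02  0.02]
[0.4595 0.2456 0.0318]
0.76 [308.5, 295.0, 27.9, 45.5]
(array([0.4651, 0.2423, 1.6244]), np.float64(0.335))
```

Emit:
send_rows(
  series=[0.1,0,0.7,0,0,0,0,0.1,0,1.3,0,0,0,0,0.1,0,1.5,0,0,0,0,0.1,0,1.5,0,0,0,0,0.1,0,1.5,0,0,0,0],
)

```text
clock: 7.25
tcp_pos: [0.4585, 0.2446, 0.0161]
orientation: [-0.0, -0.619, 0.785, 0.0]
wrist_force: [-0.3, -0.5, -1.7]
finger_gap: 0.0361
```

Emit:
send_rows(
  series=[0,0,0.1,0,0,0,0,0,0,0.1,0,0,0,0,0,0,0.1,0,0,0,0.8,0,0,0.1,0,0,0,0.8,0,0,0.1,0,0,0,0.8,0,0,0.1,0,0,0,0.8,0,0,-3,0,0,0,0.8,0,0,-7,0,0,0,0.8,0,0,-11,0,0,0,0.8,0,0,-13,0,0,0,0.8],
)

```text
clock: 8.08
tcp_pos: [0.4605, 0.2453, 0.151]
orientation: [0.003, -0.619, 0.785, -0.001]
wrist_force: [1.2, 0.4, -0.7]
finger_gap: 0.0684
```

```bash
python3 go.py .440 .020 .13 2.0 .440 .020 .13 2.9
```

```text
[22.4  -3.24  2.05] [-0.17  0.29 51.96]
[22.4  -3.24  2.05] [-0.27  0.18  0.39]
```

Emit:
send_rows(
  series=[11,-1.6,1,0,0,70,0.8,22.4,-3.2,2,0,0,70,0.8,22.4,-3.2,2,0,0,70,0.8,22.4,-3.2,2,0,0,70,0.8,22.4,-3.2,2,0,0,70,0.8,22.4,-3.2,2,0,0,70,0.8,22.4,-3.2,2,0,0,70,0.8,22.4,-3.2,2,0,0,70,0.8,22.4,-3.2,2,0,0,70,0.8,22.4,-3.2,2,0,0,70,0.8],
)

```text
clock: 8.92
tcp_pos: [0.4378, 0.0189, 0.1265]
orientation: [0.0, -0.054, 0.999, 0.0]
wrist_force: [1.0, 0.1, 0.7]
finger_gap: 0.0679
```

Emit:
send_rows(
  series=[0,0,0,0,0,20,0.8,0,0,0,0,0,20,0.8,0,0,0,0,0,20,0.8,0,0,0,0,0,20,0.8,0,0,0,0,0,20,0.8,0,0,0,0,0,20,0.8],
)

```text
clock: 9.42
tcp_pos: [0.4378, 0.0194, 0.1264]
orientation: [0.0, 0.116, 0.993, 0.0]
wrist_force: [0.4, -0.2, 0.1]
finger_gap: 0.0687
```

```bash
python3 go.py .440 .020 .004 1.335; cat > look.py <<'E'
# look.py tag px py z : side+top crops round a world point, both x2
from h import *
import sys
t=sys.argv[1]; P=[float(v) for v in sys.argv[2:5]]; o=[]
for c in("side","top"):
    im=read_camera(c); u,v=proj(c,[P])[0].astype(int); u=np.clip(u,100,460); v=np.clip(v,100,320)
    o.append(im[v-100:v+100,u-100:u+100]); print(c,"origin",u-100,v-100)
cv2.imwrite(f"pics/{t}.png",cv2.resize(np.hstack(o),None,fx=2,fy=2,interpolation=cv2.INTER_CUBIC))
E
python3 look.py c3 .46 .2 .02
python3 - <<'E'
from h import *
for c in("side","top"):
    read_camera(c)
    for d in silhouettes(c,"cell_pack_centre")[:1]: print(c,d["p"],fit("cell_pack_centre",{c:d["pixels"].astype(np.float32)},(.459,.24,1.335),True,.006))
    for d in silhouettes(c,"flux_jar_centre")[:1]: print(c,d["p"],fit("flux_jar_centre",{c:d["pixels"].astype(np.float32)},(.44,.02,0),False))
E
```

```text
[-0.2   0.11 12.24] [0.01 0.01 0.2 ]
side origin 230 205
top origin 86 177
side 0.8 (array([0.4577, 0.2393, 1.3787]), np.float64(0.111))
side 0.7 (array([0.4416, 0.0187]), np.float64(0.106))
top 0.96 (array([0.4557, 0.2401, 1.355 ]), np.float64(0.073))
```

View pics/c3.png

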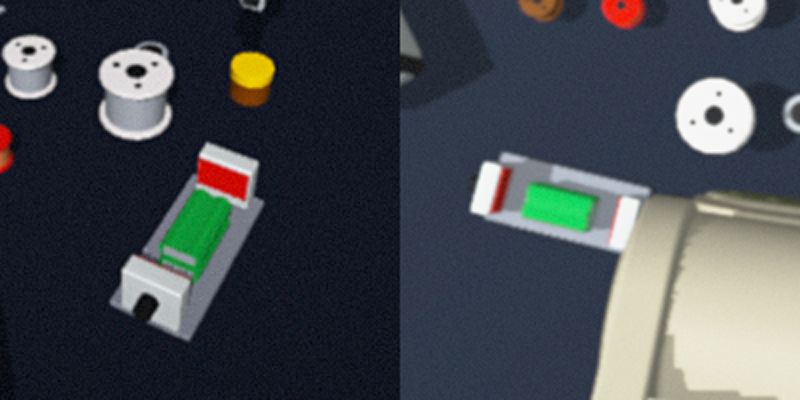

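The pack sits in the middle of the holder base, between the jaws and lengthwise (side crop (195,235), top crop (560,205)). The fits agree to about 2 mm. Next, the jar.

Emit:
send_rows(
  series=[-0.2,0.1,3,0,0,0,0.8,-0.2,0.1,6,0,0,0,0.8,-0.2,0.1,9,0,0,0,0.8,-0.2,0.1,11.5,0,0,0,0.8,-0.2,0.1,12.2,0,0,0,0.8,-0.2,0.1,12.2,0,0,0,0.8,-0.2,0.1,12.2,0,0,0,0,-0.2,0.1,12.2,0,0,0,0,-0.2,0.1,12.2,0,0,0,0,-0.2,0.1,12.2,0,0,0,0],
  newtons=40,
)

```text
clock: 10.65
tcp_pos: [0.4416, 0.0197, 0.0059]
orientation: [0.002, 0.117, 0.993, 0.0]
wrist_force: [-0.4, 0.3, 4.8]
finger_gap: 0.043
```

Emit:
send_rows(
  series=[0,0,0,0,0,0,0,0,0,0,0,0,0,0,0,0,-2,0,0,0,0,0,0,-5,0,0,0,0,0,0,-8,0,0,0,0,0,0,-10,0,0,0,0,0,0,-10,0,0,0,0,0,0,-10,0,0,0,0],
)

```text
clock: 11.32
tcp_pos: [0.4413, 0.0197, 0.1059]
orientation: [0.002, 0.117, 0.993, -0.0]
wrist_force: [0.4, 0.5, -1.2]
finger_gap: 0.043
```

```bash
python3 go.py .534 .2225 .10 1.335; python3 held.py flux_jar_centre -.004 0
```

```text
[-4.3  21.88  0.62] [0.03 0.24 0.06]
[0.4413 0.0197 0.1059]
0.76 [359.4, 193.1, 11.4, 26.9]
(array([0.44  , 0.0172]), np.float64(1.964))
```

Emit:
send_rows(
  series=[-4.3,21.9,0.6,0,0.2,0,0,-4.3,21.9,0.6,0,0.2,0,0,-4.3,21.9,0.6,0,0.2,0,0,-4.3,21.9,0.6,0,0.2,0,0,-4.3,21.9,0.6,0,0.2,0,0,-4.3,21.9,0.6,0,0.2,0,0,-4.3,21.9,0.6,0,0.2,0,0,-4.3,21.9,0.6,0,0.2,0,0,-4.3,21.9,0.6,0,0.2,0,0,-4.3,21.9,0.6,0,0.2,0,0],
)

```text
clock: 12.25
tcp_pos: [0.5316, 0.2215, 0.0975]
orientation: [-0.003, 0.118, 0.993, -0.0]
wrist_force: [0.7, 0.6, 0.0]
finger_gap: 0.0428
```

```bash
python3 go.py .534 .2225 .0065 1.335; python3 held.py flux_jar_centre -.0055 0
```

```text
[-0.26  0.16  9.1 ] [-0.07 -0.31 -0.02]
[0.5316 0.2215 0.0975]
0.77 [279.7, 251.3, 22.2, 34.6]
(array([0.5302, 0.2174]), np.float64(1.266))
```

Emit:
send_rows(
  series=[-0.1,0,2.5,0,0,0,0,-0.2,0.1,5,0,0,0,0,-0.2,0.1,7,0,0,0,0,-0.2,0.1,8.3,0,0,0,0,-0.2,0.1,8.3,0,0,0,0,-0.2,0.1,8.3,0,0,0,0,-0.2,0.1,8.3,0,0,0,0],
)

```text
clock: 12.93
tcp_pos: [0.5354, 0.2231, 0.0165]
orientation: [-0.001, 0.118, 0.993, 0.001]
wrist_force: [-0.2, 0.5, -0.9]
finger_gap: 0.0431
```

```bash
python3 go.py .534 .2225 .0062 1.335
```

```text
[ 0.12 -0.09  1.03] [ 0.05 -0.12  0.01]
```

Emit:
send_rows(
  series=[0.1,-0.1,0.6,0,0,0,0,0.1,-0.1,1.05,0,0,0,0,0.1,-0.1,1.05,0,0,0,0,0.1,-0.1,1.05,0,0,0,0],
)

```text
clock: 13.27
tcp_pos: [0.5344, 0.223, 0.0058]
orientation: [-0.001, 0.117, 0.993, 0.001]
wrist_force: [0.4, 1.6, 3.7]
finger_gap: 0.0429
```

Emit:
send_rows(
  series=[0,0,0.05,0,0,0,0.8,0,0,0.05,0,0,0,0.8,0,0,0.05,0,0,0,0.8,0,0,0.05,0,0,0,0.8,0,0,-3,0,0,0,0.8,0,0,-7,0,0,0,0.8,0,0,-11,0,0,0,0.8,0,0,-12,0,0,0,0.8,0,0,-12,0,0,0,0.8],
)

```text
clock: 14.02
tcp_pos: [0.5366, 0.2234, 0.1291]
orientation: [0.002, 0.117, 0.993, 0.002]
wrist_force: [0.2, 0.9, -1.1]
finger_gap: 0.0681
```

```bash
python3 go.py .669 .064 .12 0 .669 .064 .12 3.1416; python3 - <<'E'
from h import *
read_camera("side"); read_camera("top")
for n,c,p in(("flux_jar_centre","side",(.534,.2225,0)),("flux_jar_centre","top",(.534,.2225,0)),("big_spool_centre","side",(.669,.064,0)),("big_spool_centre","top",(.669,.064,0))):
    for d in silhouettes(c,n)[:4]: print(n,c,d["p"],d["box"],fit(n,{c:d["pixels"].astype(np.float32)},p,False))
E
```

```text
[-16.58 -12.43   0.92] [3.200e-01 3.000e-02 7.655e+01]
[-16.58 -12.43   0.92] [-3.0000e-02  3.4000e-01 -1.0345e+02]
flux_jar_centre side 0.64 [273.0, 290.4, 24.6, 33.9] (array([0.5349, 0.2226]), np.float64(0.072))
flux_jar_centre side 0.22 [305.2, 224.3, 7.8, 9.1] (array([ 3.8469, -3.7213]), np.float64(1.0))
flux_jar_centre top 0.39 [172.1, 231.0, 13.5, 24.4] (array([0.5459, 0.204 ]), np.float64(7.757))
big_spool_centre side 0.94 [282.6, 232.8, 32.1, 42.3] (array([ 3.9819, -3.8798]), np.float64(1.0))
big_spool_centre side 0.87 [228.1, 220.5, 26.6, 32.3] (array([0.6696, 0.0647]), np.float64(0.167))
big_spool_centre side 0.72 [345.6, 162.6, 37.3, 33.1] (array([ 3.9819, -3.8798]), np.float64(1.0))
big_spool_centre side 0.53 [185.5, 248.1, 19.4, 25.2] (array([ 3.9819, -3.8798]), np.float64(1.0))
big_spool_centre top 0.95 [239.9, 163.1, 27.4, 29.0] (array([0.6662, 0.0637]), np.float64(0.057))
big_spool_centre top 0.65 [203.8, 135.5, 17.2, 18.9] (array([0.5289, 0.0067]), np.float64(3.259))
```

Emit:
send_rows(
  series=[-8,-6,0.5,0,0,68,0.9,-16.6,-12.4,0.9,0,0,68,0.9,-16.6,-12.4,0.9,0,0,68,0.9,-16.6,-12.4,0.9,0,0,68,0.9,-16.6,-12.4,0.9,0,0,68,0.9,-16.6,-12.4,0.9,0,0,68,0.9,-16.6,-12.4,0.9,0,0,68,0.9,-16.6,-12.4,0.9,0,0,68,0.9,-16.6,-12.4,0.9,0,0,68,0.9,-16.6,-12.4,0.9,0,0,68,0.9],
  newtons=60,
)

```text
clock: 15.15
tcp_pos: [0.6655, 0.0631, 0.1132]
orientation: [-0.003, 0.655, 0.756, -0.002]
wrist_force: [0.5, 0.7, -0.4]
finger_gap: 0.0766
```

Emit:
send_rows(
  series=[0,0,3,0,0,0,0.9,0,0,3,0,0,0,0.9,0,0,3,0,0,0,0.9,0,0,3,0,0,0,0.9],
)

```text
clock: 15.48
tcp_pos: [0.6655, 0.0635, 0.0846]
orientation: [-0.002, 0.652, 0.758, -0.001]
wrist_force: [-0.7, -0.9, -0.6]
finger_gap: 0.0773
```

```bash
python3 go.py .668 .064 .003 .148; python3 look.py c4 .6 .12 .02
```

```text
[0.   0.3  8.16] [-0.31 -0.1   0.08]
side origin 167 161
top origin 126 109
```

View pics/c4.png

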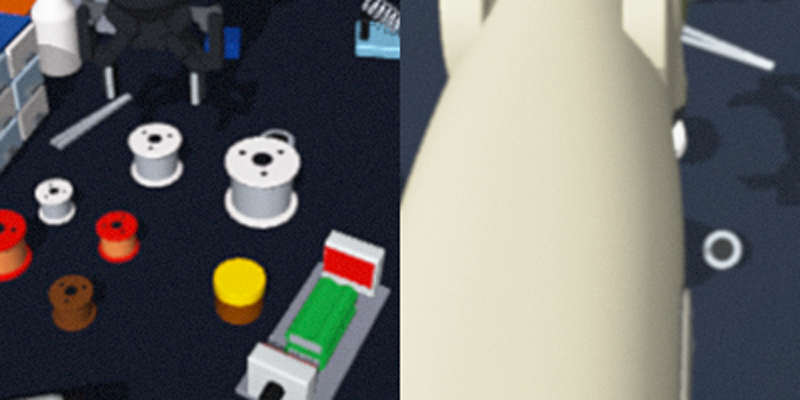

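The jar stands upright behind the holder (side crop (238,290)). The fingers straddle the middle-sized white spool, seen at (155,155), with good margin. Descending to grip it.

Emit:
send_rows(
  series=[0,0.1,2.5,-0.3,0,0,0.9,0,0.3,5,-0.3,0,0,0.9,0,0.3,7,-0.3,0,0,0.9,0,0.3,8.1,-0.3,0,0,0.9,0,0.3,8.1,-0.3,0,0,0.9,0,0.3,8.1,-0.3,0,0,0,0,0.3,8.1,-0.3,0,0,0,0,0.3,8.1,-0.3,0,0,0,0,0.3,8.1,-0.3,0,0,0],
)

```text
clock: 16.33
tcp_pos: [0.6704, 0.0639, 0.0064]
orientation: [0.001, 0.652, 0.758, 0.002]
wrist_force: [-0.2, 0.3, 3.6]
finger_gap: 0.0528
```

Emit:
send_rows(
  series=[0,0,0,0,0,0,0,0,0,0,0,0,0,0,0,0,-2,0,0,0,0,0,0,-5,0,0,0,0,0,0,-8,0,0,0,0,0,0,-11,0,0,0,0,0,0,-12,0,0,0,0,0,0,-12,0,0,0,0],
)

```text
clock: 17.0
tcp_pos: [0.671, 0.0637, 0.1279]
orientation: [0.003, 0.652, 0.758, 0.003]
wrist_force: [1.3, -1.0, -3.7]
finger_gap: 0.0527
```

```bash
python3 go.py .4425 -.188 .12 .148; python3 held.py big_spool_centre -.004 0
```

```text
[-21.49 -26.35   0.56] [ 0.51 -0.01  0.07]
[0.671  0.0637 0.1279]
0.97 [283.6, 228.9, 32.4, 45.6]
(array([ 3.3564, -3.0806]), np.float64(1.0))
0.81 [186.1, 249.3, 18.1, 22.7]
(array([ 3.3564, -3.0806]), np.float64(1.0))
0.59 [225.9, 169.5, 26.1, 34.9]
(array([0.6704, 0.0667]), np.float64(0.077))
```

Emit:
send_rows(
  series=[-10,-12.5,0,0.2,0,0,0,-21.5,-26.3,0,0.2,0,0,0,-21.5,-26.3,0,0.2,0,0,0,-21.5,-26.3,0,0.2,0,0,0,-21.5,-26.3,0,0.2,0,0,0,-21.5,-26.3,0,0.2,0,0,0,-21.5,-26.3,0,0.2,0,0,0,-21.5,-26.3,0,0.2,0,0,0,-21.5,-26.3,0,0.2,0,0,0,-21.5,-26.3,0,0.2,0,0,0],
)

```text
clock: 17.93
tcp_pos: [0.4372, -0.1888, 0.121]
orientation: [-0.003, 0.654, 0.756, -0.001]
wrist_force: [0.2, 0.3, -2.8]
finger_gap: 0.0529
```

Emit:
send_rows(
  series=[0,0,3,0,0,0,0,0,0,6,0,0,0,0,0,0,6,0,0,0,0,0,0,6,0,0,0,0,0,0,6,0,0,0,0],
)

```text
clock: 18.35
tcp_pos: [0.4408, -0.1871, 0.0635]
orientation: [-0.002, 0.652, 0.758, -0.0]
wrist_force: [-0.3, 0.1, -2.7]
finger_gap: 0.0525
```

```bash
python3 go.py .4425 -.188 .0068 .148;python3 held.py big_spool_centre -.006 0; python3 look.py c5 .45 -.22 .02
```

```text
[-0.13  0.17  5.67] [-0.12 -0.13  0.14]
[ 0.4408 -0.1871  0.0635]
0.92 [281.3, 229.8, 37.1, 44.0]
(array([ 3.1262, -3.3314]), np.float64(1.0))
0.9 [185.7, 249.4, 20.9, 24.7]
(array([ 3.1262, -3.3314]), np.float64(1.0))
0.57 [355.2, 160.4, 23.7, 20.8]
(array([ 0.4415, -0.1882]), np.float64(0.091))
side origin 263 86
top origin 294 183
```

View pics/c5.png

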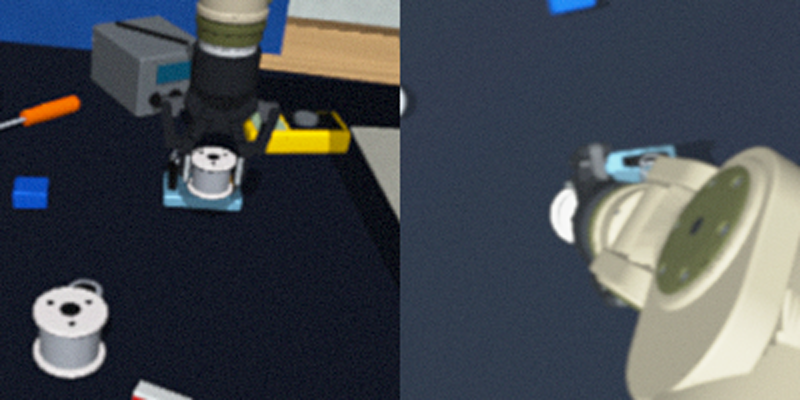

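The white spool hangs level just left of the stand (side crop (212,170)), and the fit at (.4415,-.188) is on target. Lowering and releasing.

Emit:
send_rows(
  series=[-0.1,0.2,2,0,0,0,0,-0.1,0.2,4,0,0,0,0,-0.1,0.2,5,0,0,0,0,-0.1,0.2,5.5,0,0,0,0,-0.1,0.2,5.6,0,0,0,0,-0.1,0.2,5.6,0,0,0,0],
)

```text
clock: 19.05
tcp_pos: [0.4427, -0.1886, 0.0077]
orientation: [-0.001, 0.652, 0.758, -0.0]
wrist_force: [-0.5, -0.6, -1.6]
finger_gap: 0.0532
```

Close to contact, so 1 mm more, then release and rise.

Emit:
send_rows(
  series=[0,0,0.1,0,0,0,0,0,0,0.1,0,0,0,0,0,0,0.1,0,0,0,0.9,0,0,0.1,0,0,0,0.9,0,0,0.1,0,0,0,0.9,0,0,0.1,0,0,0,0.9,0,0,-3,0,0,0,0.9,0,0,-7,0,0,0,0.9,0,0,-11,0,0,0,0.9,0,0,-14,0,0,0,0.9],
)

```text
clock: 19.88
tcp_pos: [0.4432, -0.189, 0.1505]
orientation: [0.0, 0.652, 0.758, 0.0]
wrist_force: [0.3, 0.3, 0.3]
finger_gap: 0.0771
```

```bash
python3 go.py .662 .183 .13 .148
```

```text
[33.53 27.16  2.06] [0.02 0.01 0.07]
```

Emit:
send_rows(
  series=[8,6.5,0,0,0,0,0.7,33.5,27.2,1,0,0,0,0.7,33.5,27.2,1,0,0,0,0.7,33.5,27.2,1,0,0,0,0.7,33.5,27.2,1,0,0,0,0.7,33.5,27.2,1,0,0,0,0.7,33.5,27.2,1,0,0,0,0.7,33.5,27.2,1,0,0,0,0.7,33.5,27.2,1,0,0,0,0.7,33.5,27.2,1,0,0,0,0.7],
)

```text
clock: 20.72
tcp_pos: [0.655, 0.1722, 0.1378]
orientation: [-0.001, 0.652, 0.758, -0.0]
wrist_force: [0.8, -0.9, 0.5]
finger_gap: 0.0599
```

```bash
python3 go.py .662 .183 .002 .148; python3 - <<'E'
from h import *
for c in("side","top"):
    read_camera(c)
    for n,p in(("big_spool_centre",(.4425,-.188,0)),("small_spool_centre",(.662,.183,0))):
        q=proj(c,[[p[0],p[1],.02]])[0]
        for d in silhouettes(c,n):
            l,t,w,h=d["box"]
            if np.hypot(l+w/2-q[0],t+h/2-q[1])<15: print(n,c,d["p"],fit(n,{c:d["pixels"].astype(np.float32)},p,False))
    d=[d for d in silhouettes(c,"iron_stand")][:1]
    if d: print("stand",c,fit("iron_stand",{c:d[0]["pixels"].astype(np.float32)},(.454,-.269,.148),True))
E
```

```text
[ 0.94  0.87 13.58] [-0.07 -0.07  0.08]
big_spool_centre side 0.88 (array([ 0.4436, -0.1899]), np.float64(0.089))
small_spool_centre side 0.79 (array([0.6631, 0.1832]), np.float64(0.085))
stand side (array([ 0.4555, -0.3015,  0.0069]), np.float64(0.527))
big_spool_centre top 0.73 (array([ 0.4402, -0.1905]), np.float64(0.065))
stand top (array([ 0.4521, -0.2686,  0.1564]), np.float64(0.035))
```

Emit:
send_rows(
  series=[0,0,4,0,0,0,0.7,0,0,6,0,0,0,0.7,0,0,6,0,0,0,0.7,0,0,6,0,0,0,0.7,0,0,6,0,0,0,0.7],
)

```text
clock: 21.53
tcp_pos: [0.655, 0.1695, 0.0797]
orientation: [-0.0, 0.653, 0.757, 0.001]
wrist_force: [0.2, 0.2, 0.1]
finger_gap: 0.0598
```

```bash
python3 go.py .662 .183 .002 .148; python3 look.py c6 .65 .15 .02
```

```text
[1.22 0.89 7.77] [ 0.03 -0.08  0.  ]
side origin 138 166
top origin 112 85
```

View pics/c6.png

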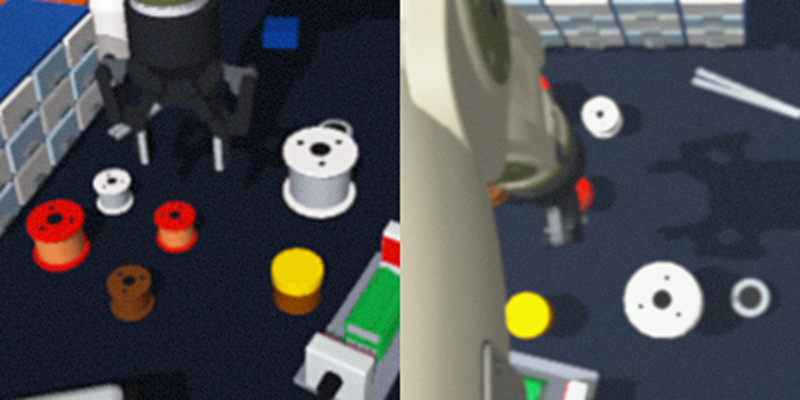

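The fingers are above the small red spool (side crop (175,225)), which stands clear of its neighbours. Correcting by about 1.5 cm, then down.

Emit:
send_rows(
  series=[1.2,0.9,1,0,0,0,0.7,1.2,0.9,3,0,0,0,0.7,1.2,0.9,5.5,0,0,0,0.7,1.2,0.9,7.2,0,0,0,0.7,1.2,0.9,7.7,0,0,0,0.7,1.2,0.9,7.7,0,0,0,0.7,1.2,0.9,7.7,0,0,0,0,1.2,0.9,7.7,0,0,0,0,1.2,0.9,7.7,0,0,0,0,1.2,0.9,7.7,0,0,0,0],
  newtons=45,
)

```text
clock: 22.47
tcp_pos: [0.663, 0.1837, 0.0033]
orientation: [0.0, 0.652, 0.758, 0.001]
wrist_force: [0.5, -0.2, 5.4]
finger_gap: 0.0369
```

Emit:
send_rows(
  series=[0,0,0,0,0,0,0,0,0,0,0,0,0,0,0,0,-2,0,0,0,0,0,0,-5,0,0,0,0,0,0,-9,0,0,0,0,0,0,-13,0,0,0,0,0,0,-15,0,0,0,0,0,0,-15,0,0,0,0,0,0,-15,0,0,0,0],
)

```text
clock: 23.22
tcp_pos: [0.6626, 0.1835, 0.1532]
orientation: [0.0, 0.652, 0.758, 0.002]
wrist_force: [-1.2, -0.4, -1.5]
finger_gap: 0.0366
```

```bash
python3 go.py .4422 -.1896 .15 .148; python3 held.py small_spool_centre -.003 0
```

```text
[-33.62 -27.34   0.19] [ 0.17 -0.08  0.06]
[0.6626 0.1835 0.1532]
0.88 [207.6, 201.3, 18.3, 26.1]
(array([0.6638, 0.1845]), np.float64(0.205))
0.87 [192.1, 302.8, 25.2, 24.9]
(array([ 3.348 , -2.9609]), np.float64(1.0))
0.65 [151.7, 267.4, 31.6, 33.5]
(array([ 3.348 , -2.9609]), np.float64(1.0))
```

Emit:
send_rows(
  series=[-10,-8,0,0,0,0,0,-33.6,-27.3,0,0,0,0,0,-33.6,-27.3,0,0,0,0,0,-33.6,-27.3,0,0,0,0,0,-33.6,-27.3,0,0,0,0,0,-33.6,-27.3,0,0,0,0,0,-33.6,-27.3,0,0,0,0,0,-33.6,-27.3,0,0,0,0,0,-33.6,-27.3,0,0,0,0,0,-33.6,-27.3,0,0,0,0,0],
)

```text
clock: 24.15
tcp_pos: [0.447, -0.1761, 0.1488]
orientation: [-0.003, 0.652, 0.758, -0.0]
wrist_force: [0.7, -1.0, -1.2]
finger_gap: 0.0369
```

Emit:
send_rows(
  series=[0,0,3,0,0,0,0,0,0,6,0,0,0,0,0,0,6,0,0,0,0,0,0,6,0,0,0,0,0,0,6,0,0,0,0],
)

```text
clock: 24.57
tcp_pos: [0.4494, -0.1749, 0.0908]
orientation: [-0.002, 0.652, 0.758, -0.0]
wrist_force: [0.3, -0.0, -0.2]
finger_gap: 0.0368
```

```bash
python3 go.py .4422 -.1896 .0458 .148; python3 held.py small_spool_centre -.0033 0; python3 look.py c7 .45 -.22 .02
```

```text
[-1.36 -0.92  4.5 ] [-0.15 -0.14  0.11]
[ 0.4494 -0.1749  0.0908]
0.92 [193.0, 299.2, 24.8, 27.1]
(array([ 2.3749, -3.4462]), np.float64(1.0))
0.87 [149.0, 265.9, 35.9, 36.7]
(array([ 2.3749, -3.4462]), np.float64(1.0))
0.69 [358.8, 155.4, 15.5, 17.5]
(array([ 0.45  , -0.1765]), np.float64(0.127))
side origin 263 86
top origin 294 183
```

Emit:
send_rows(
  series=[-0.7,-0.5,0.5,-0.1,-0.1,0,0,-1.35,-0.9,1.5,-0.1,-0.1,0,0,-1.35,-0.9,2.8,-0.1,-0.1,0,0,-1.35,-0.9,3.2,-0.1,-0.1,0,0,-1.35,-0.9,3.2,-0.1,-0.1,0,0,-1.35,-0.9,3.2,-0.1,-0.1,0,0],
)

```text
clock: 25.27
tcp_pos: [0.4421, -0.1901, 0.0584]
orientation: [-0.0, 0.653, 0.758, -0.0]
wrist_force: [1.1, 0.3, -1.1]
finger_gap: 0.0365
```

```bash
python3 go.py .4422 -.1896 .0458 .148; python3 held.py small_spool_centre -.0033 0; python3 look.py c7 .45 -.22 .02
```

```text
[0.05 0.02 1.26] [-0.03 -0.02  0.05]
[ 0.4421 -0.1901  0.0584]
0.93 [149.3, 266.9, 35.3, 34.5]
(array([ 3.1275, -3.3345]), np.float64(1.0))
0.81 [191.8, 300.1, 23.3, 25.9]
(array([ 3.1275, -3.3345]), np.float64(1.0))
0.52 [362.2, 162.6, 11.7, 21.1]
(array([ 0.4415, -0.1925]), np.float64(0.234))
side origin 263 86
top origin 294 183
```

View pics/c7.png

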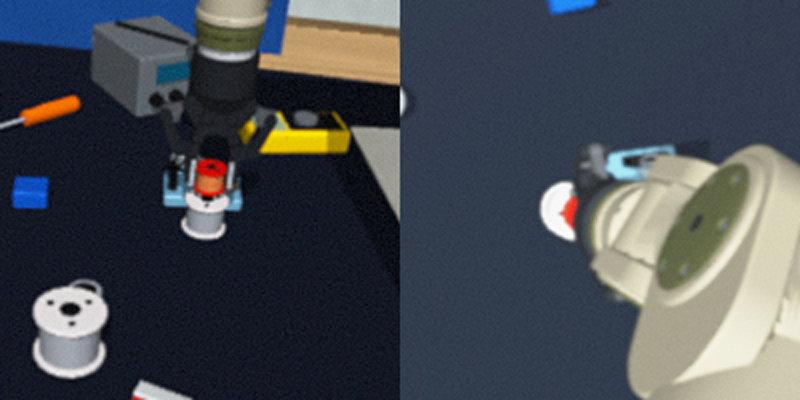

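The red spool hangs about 1 cm above the big white one, almost concentric (side crop (210,178) over (205,210)). Lowering the last 12 mm slowly.

Emit:
send_rows(
  series=[0,0,0.5,0,0,0,0,0,0,0.9,0,0,0,0,0,0,1.2,0,0,0,0,0,0,1.2,0,0,0,0,0,0,1.2,0,0,0,0],
)

```text
clock: 25.88
tcp_pos: [0.4423, -0.1899, 0.0464]
orientation: [-0.0, 0.652, 0.758, -0.0]
wrist_force: [0.2, -0.0, -0.5]
finger_gap: 0.0369
```

Emit:
send_rows(
  series=[0,0,0.1,0,0,0,0,0,0,0.1,0,0,0,0,0,0,0.1,0,0,0,0.7,0,0,0.1,0,0,0,0.7,0,0,0.1,0,0,0,0.7,0,0,0.1,0,0,0,0.7,0,0,-2,0,0,0,0.7,0,0,-5,0,0,0,0.7,0,0,-9,0,0,0,0.7,0,0,-13,0,0,0,0.7],
)

```text
clock: 26.72
tcp_pos: [0.4417, -0.1895, 0.1776]
orientation: [-0.001, 0.652, 0.758, -0.0]
wrist_force: [2.0, -0.9, 0.3]
finger_gap: 0.0598
```

Emit:
send_rows(
  series=[15,15,-2,0,0,0,0.7,15,15,-2,0,0,0,0.7,15,15,-2,0,0,0,0.7,15,15,-2,0,0,0,0.7,15,15,-2,0,0,0,0.7,15,15,-2,0,0,0,0.7,25,15,-2,0,0,0,0.7,25,15,-2,0,0,0,0.7,25,15,-2,0,0,0,0.7,25,15,-2,0,0,0,0.7],
)

```text
clock: 27.55
tcp_pos: [0.5526, 0.0828, 0.1966]
orientation: [-0.0, 0.651, 0.759, 0.0]
wrist_force: [0.2, -0.8, -0.0]
finger_gap: 0.0598
```

```bash
python3 - <<'E'
from h import *
I={}
for c in("side","top"):
    I[c]=read_camera(c)
    for n,p,z in(("big_spool_centre",(.4425,-.19,0),0),("small_spool_centre",(.442,-.19,0),.042),("flux_jar_centre",(.535,.2225,0),0),("cell_pack_centre",(.459,.24,1.335),.006),("holder",(.459,.24,-.236),0),("tip_tin_centre",(.55,0,0),0),("parts_box_centre",(.67,-.194,.2),0),("iron_stand",(.454,-.269,.148),0)):
        q=proj(c,[[p[0],p[1],z+.02]])[0]
        for d in silhouettes(c,n):
            l,t,w,h=d["box"]
            if np.hypot(l+w/2-q[0],t+h/2-q[1])<15: print(n,c,d["p"],*fit(n,{c:d["pixels"].astype(np.float32)},p,n[:4] in("cell","hold","iron","part"),z)); break
cv2.imwrite("pics/end_top.png",I["top"])
cv2.imwrite("pics/end_side.png",cv2.resize(I["side"][120:400,130:430],None,fx=2,fy=2,interpolation=cv2.INTER_CUBIC))
E
```

```text
big_spool_centre side 0.78 [ 0.4427 -0.1889] 0.443
small_spool_centre side 0.7 [ 0.4431 -0.1913] 0.1
flux_jar_centre side 0.98 [0.5371 0.2208] 0.207
cell_pack_centre side 0.74 [0.4581 0.2376 1.389 ] 0.141
holder side 0.8 [ 0.4602  0.2405 -0.2328] 0.465
tip_tin_centre side 0.46 [ 0.5531 -0.0314] 2.915
parts_box_centre side 0.7 [ 0.6725 -0.1936  0.2808] 0.234
iron_stand side 0.85 [ 0.4538 -0.2725  0.0786] 0.893
big_spool_centre top 0.63 [ 0.4406 -0.1885] 1.082
small_spool_centre top 0.95 [ 0.44   -0.1909] 0.059
tip_tin_centre top 0.78 [ 0.5511 -0.003 ] 0.055
parts_box_centre top 0.57 [ 0.6676 -0.1923  0.2036] 0.098
iron_stand top 0.89 [ 0.4529 -0.2687  0.1378] 0.042
```

View pics/end_side.png

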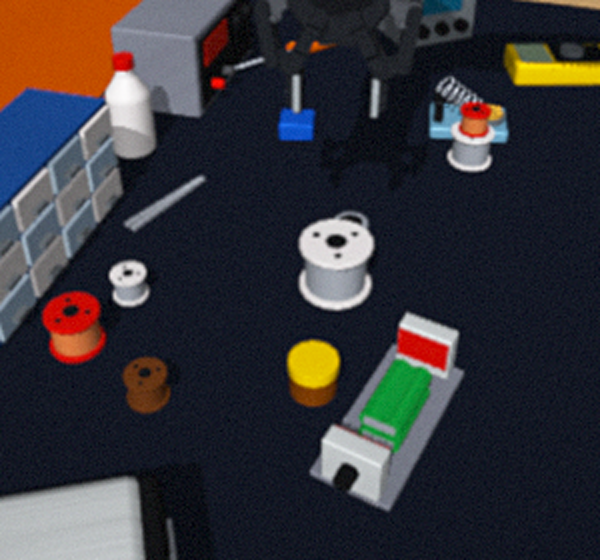

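View pics/end_top.png

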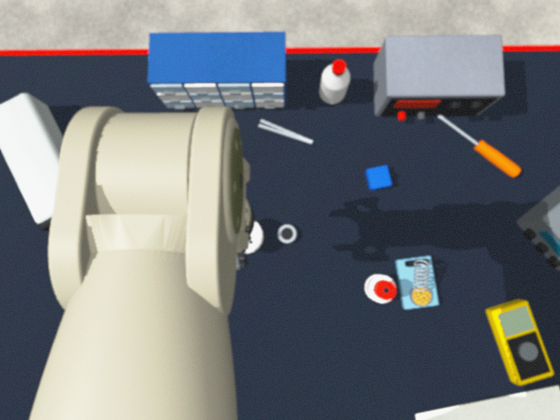

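Everything is in place: the red spool is upright on the white one beside the stand (side view (472,140)), the jar is behind the holder (313,372), and the pack is between the jaws (395,405). The tin and box haven't moved, and the arm is clear.

```bash
python3 -c "
from workcell import *
print(hand_in())"
```

```text
the job is handed in; nothing more can be done
None
```

I placed all four items in the order asked and handed the job in at about 29 s, with no sign of contact trouble and the gripper clear of everything.

Last checks, from fitting each object's outline in the side and top cameras:

- **Cell pack:** it is on the holder base within about 3 mm of centre. Its angle is within 1–3° of the jaw-to-jaw line.
- **Flux jar:** it stands upright behind the holder, centred, and about 2 cm clear of the base.
- **Big spool:** it is upright on the stand's left, about 1.7–2 cm clear. The top view gave the smaller figure.
- **Small red spool:** it is upright on top of the big spool, within about 1–1.5 mm of concentric.
- **Tin and parts box:** neither has moved, to within the measuring error of 2–3 mm.

Some of the checks were weak or disagreed:

- The two cameras differ by about 3 mm in x throughout.
- The last network outlines of the big spool, and the side ones of the tin, stand and holder, fitted poorly. For the big spool I relied on the fits made before stacking; for the tin and the stand on the top view.
- In the last top picture the arm hid the holder, jar and pack. Their final positions rest on the side camera, plus an earlier top view of the pack.

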